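# Eject the amber filter with the release pin

## Task

Take the green-handled release pin from its stand, press down the recessed white button in the orange filter slide and, keeping it pressed with the pin, push that slide out towards the front of its changer as far as it goes. Then put the pin back upright in its stand. Leave the blue filter slide shut.

Things in the scene. Friction and masses are not known exactly. Their poses are not given: they have to be found in the camera images.
- pin_tool: Release pin upright in a fixed white stand (50 x 50 x 55 mm high; open 18 mm hole centred where the pin starts). From below: steel pin 6 mm thick, 45 mm long; black flange 34 mm wide, 4 mm thick, resting on the stand; green square handle 18 x 18 mm, 60 mm long. 60 g. Origin: the pin's tip, at first 10 mm above the bench; z up the handle, x and y square to its faces.
- amber_changer: Filter changer with the ORANGE slide, fixed: dark housing 110 x 72 mm, 42 mm high. Origin: centre of its underside, on the bench; front (lip) = -x, z up. The slide lies flush in its top and comes out along -x. Slide shut, its 18 x 18 mm recess is centred at x = +18 mm, y = 0. The white button in it has its top at z = 35 mm and goes down 6 mm, springy: 1.4 N at first, 4 N fully down.
- amber_slide (a joint): How far the orange slide is out, m: 0 shut, 0.050 at its end stop; friction 1.5 N. Locked unless the button is down 4 mm or more; it catches again every 12 mm over the first 33 mm if the button comes up. Button and recess travel with the slide: the pin, pressed down in the recess, pushes on the recess's front wall (6 mm from a centred pin).
- blue_slide (a joint): How far the BLUE slide is out of the other changer, m: 0 = shut, and it is to stay so. That changer is of the same build and size, and may stand to the left or right of the amber one, about 0.2 m away.
Mind the look-alikes: they are no part of the job. Leave any purple or turquoise look-alike of the pin_tool alone.

How it is judged:
On the way, in this order (a step that is already met when the one before it is completed fails the run):
1. the orange slide is on its way out, pushed by the pin (value of joint amber_slide above 0.01 m and contact force between pin_tool and amber_changer above 1 N), for 0.02 s.
2. the orange slide is out, still pushed by the pin (value of joint amber_slide above 0.04 m and contact force between pin_tool and amber_changer above 0.5 N), for 0.02 s.
At the end, for the whole second after the job is handed in: The orange slide is out by more than 40 of its 50 mm, the blue slide is shut (within 5 mm), and the release pin stands at rest in its stand again, within 15 mm of where it stood and within 10 degrees of upright (value of joint amber_slide above 0.04 m and value of joint blue_slide below 0.005 m and distance of pin_tool from where it was at the start of the episode below 0.015 m and angle between pin_tool's own z axis and vertical below 0.17 rad and linear speed of pin_tool below 0.02 m/s); the robot touches nothing.
It fails at once if the blue slide is pushed out (value of joint blue_slide above 0.005 m).
It also fails if it takes over 45 s, if anything falls off the work surface, if the arm or the gripper's body presses on something with over 40 N, if the wrist force passes 120 N, or if a joint passes its speed limit or range.

## Robot

A 6-joint arm with a two-finger parallel gripper is mounted at the origin on a cart in front of the work surface, level with it; the furniture and walls round the work are solid. World frame = base frame: x ahead of the robot, y to its left, z up, the work surface at z = 0. Lengths are in m, angles in rad, forces in N, time in s.
With the tool pointing down it reaches from about 0.3 to 0.875 m from the base axis. Payload 6.4 kg.
Tool frame: the origin (TCP) lies between the finger pads; the fingertips stand 11 mm ahead of it and the grasp point (between the pads) lies 8 mm behind it; x points along the fingers, y is the direction in which the jaws open and shut, and the axes are right-handed (so a half turn about x gives the same grasp; the last joint's range is limited). The gripper opens to 85 mm and grips with 20 to 120 N. Pads are 22 mm wide; open, the fingers measure 114 mm over their backs; the gripper's body (76 mm by 85 mm) begins 54 mm behind the grasp point. The pads swing forward as they close: fully open they stand 13 mm farther back than shut.
Start: joints at [1.016, 0.181, 1.607, -0, 1.354, -0.206], TCP at [0.197, 0.54, 0.242] pointing down, gripper open.
Joint ranges: [-2.99, 2.99], [-0.89, 2.07], [0.3, 2.58], [-1.14, 4.28], [0, 2.63], [-3.12, 3.12]. Speed limits (rad/s): [2.57, 2.57, 3.01, 3.14, 3.14, 3.14].

## Interface

Orientations are given as a unit quaternion [x, y, z, w].
In Python, from rig import ctrl gives the robot as it stands.
- The arm moves only by the tool servo_tool, never from a script. Its arguments are lists of equal length, an entry for each row: "offset": the shift along the world's x, y, z each as a share of 0.2 m, from -1 to 1, a list of three; "turn": the turn about the world's z as a share of pi/2 rad, from -1 to 1. In form: {"offset": [[x, y, z], ...], "turn": [turn, ...]}. A call has 1 to 10 rows; each row shifts and turns the pose as measured when the row begins; what a row does not reach is not made up. A row lasts 1/10 s, in which the tool goes at most 50 mm and 8.59 degrees, less where a joint would pass 70% of its speed; a pose out of reach is approached as far as the arm can. A call with a number of a shift or a turn outside -1 to 1 is refused whole. A call with a gripper value outside its range is refused whole. "grip" is the finger opening in mm, from 0 to 85.4, set as the call begins (left out, the last holds). The fingers move at their own pace and stop on an object; the grip force is fixed at half the most. Time passes only in rows, so rows that do not move let the fingers close. It gives the time, the measured TCP pose, the force and the opening at its end, in the units of the state.
- ctrl.get_state(): the state, without advancing time (a new reading comes with each control period).
- ctrl.read_camera(name): name is "scene" or "top" or "wrist"; returns the picture (480x640x3 uint8, blue, green, red); there is no depth.
- ctrl.camera_info(name): a dict with "fx", "fy", "cx", "cy" (pixels), "k1" (the pictures are not rectified: a ray, as slopes to the right and down, at radius r is drawn at 1 + k1 r^2 times it, then the intrinsics apply), "R" (3x3) and "t" (3): a world point X has camera coordinates R X + t; the wrist camera has in their place "T_tool_cam" (4x4, takes a point from camera to tool coordinates, whose origin is the TCP and whose axes are the tool frame's). Camera axes: x right, y down, z forward; pixel columns grow to the right and rows downward; lengths in m; the calibration is good to about 2 mm. A picture is of the moment at which its call begins: read the wrist's pose just before it. camera_info takes no time and is no camera call.
- ctrl.finish_job(): hands the job in, once; it reports no verdict.
Trained networks look in the newest picture that a camera, given by its name, has taken for a name from the list of things; names that differ only in an ending like _2 or _b are one class to them, and where a whole thing is asked for, a point or a joint stands for the part that bears it (a point fixed in the world has none). Each returns a list of dicts, best first, with "conf" (0 to 1); they miss things now and then, are a little off and sometimes report something else, mostly with a low value. They report only what shows in the picture. A call takes as long as a camera call. They do not tell look-alikes from the thing itself.
- ctrl.trace(query, camera): "mask" (480x640 bool, what is visible of it) and "bbox" ([centre column, centre row, width, height] in pixels, round what is visible of it).
- ctrl.spot_point(query, camera): "position" ([row, column] in pixels: a listed point, or the origin of a listed thing).
The state is a dict: "t": time; "qpos": joint angles; "qd": joint speeds; "joint_efforts": joint torques, N m; "tool_pos": TCP position; "tcp_rot": TCP orientation; "contact_force": force on the tool from outside, world axes, zero at the start; "ft_torque": the same for the moment, N m; "grip_width": finger opening in m.
Only numpy, scipy, OpenCV 4.12 (cv2) and the standard library are available. Lean on these libraries where they do the work, as an engineer would, in place of code of your own. Each camera call takes 0.05 s, during which the arm holds its last target. There are 200 camera calls.

## Working session

There is one attempt and no reset: what is moved stays moved. The work goes in short steps, Python scripts to look and compute and a tool call to move; the robot and the scene stay as the last step left them, time stands still between calls to the robot, and variables do not carry over. Pictures are saved under pics/ and viewed, about 8 in all and at most 12, crops included, and the job is handed in when it is done.

Besides the shell and the picture viewer there is one more tool, called after "Request:" as name(argument=value, ...), one argument or row to a line, values as JSON. servo_tool: Moves the arm, as the interface text tells. Shift numbers are shares of 0.2 m and turn numbers shares of pi/2 rad, none past 1 either way. Its arguments: {"type":"object","properties":{"offset":{"type":"array","items":{"type":"array","items":{"type":"number"}}},"turn":{"type":"array","items":{"type":"number"}},"grip":{"type":"number"}},"required":["offset","turn"]}

```bash
mkdir -p pics; ls
cat > h.py <<'E'
import numpy as np, cv2
from rig import ctrl
from scipy.spatial.transform import Rotation as Ro
def cam(name):
    i=ctrl.camera_info(name)
    if 'T_tool_cam' in i:
        s=ctrl.get_state(); T=np.eye(4); T[:3,:3]=Ro.from_quat(s['tcp_rot']).as_matrix(); T[:3,3]=s['tool_pos']
        W=T@np.array(i['T_tool_cam']); R=W[:3,:3].T; t=-R@W[:3,3]
    else: R=np.array(i['R']);t=np.array(i['t'])
    return i,R,t
def ray(c,u,v):
    i,R,t=c
    d=np.array([(u-i['cx'])/i['fx'],(v-i['cy'])/i['fy']]);s=d.copy()
    for _ in range(20): s=d/(1+i['k1']*(s@s))
    return -R.T@t, R.T@np.r_[s,1]
def at_z(c,u,v,z):
    o,d=ray(c,u,v); return o+d*(z-o[2])/d[2]
def proj(c,X):
    i,R,t=c; p=R@np.asarray(X)+t; s=p[:2]/p[2]; s=s*(1+i['k1']*(s@s))
    return np.array([i['fx']*s[0]+i['cx'],i['fy']*s[1]+i['cy']])
E
python3 - <<'E'
from h import *
for n in('top','scene'):
    im=ctrl.read_camera(n); cv2.imwrite(f'pics/{n}0.png',im); c=cam(n)
    print(n,'cam at',-c[1].T@c[2])
    for q in('pin_tool','amber_changer','amber_slide','blue_slide'):
        for r in ctrl.trace(q,n): print(q,round(r['conf'],2),np.round(r['bbox']),at_z(c,*r['bbox'][:2],.04).round(3))
        for r in ctrl.spot_point(q,n): print('  pt',q,round(r['conf'],2),np.round(r['position']),at_z(c,r['position'][1],r['position'][0],0.01).round(3))
print(ctrl.get_state())
E
```

```text
pics
top cam at [ 0.29428742 -0.10172708  1.01468097]
pin_tool 0.85 [437. 225.  20.  20.] [ 0.545 -0.326  0.04 ]
pin_tool 0.83 [365. 214.  21.  24.] [ 0.563 -0.193  0.04 ]
pin_tool 0.67 [408. 290.  18.  19.] [ 0.423 -0.268  0.04 ]
pin_tool 0.53 [460. 270.  26.  20.] [ 0.461 -0.365  0.04 ]
  pt pin_tool 0.79 [234. 429.] [ 0.535 -0.316  0.01 ]
  pt pin_tool 0.77 [294. 404.] [ 0.42  -0.267  0.01 ]
  pt pin_tool 0.69 [274. 447.] [ 0.457 -0.349  0.01 ]
  pt pin_tool 0.65 [224. 363.] [ 0.553 -0.192  0.01 ]
amber_changer 0.93 [296. 251.  45.  71.] [ 0.492 -0.068  0.04 ]
  pt amber_changer 0.84 [259. 293.] [ 0.483 -0.062  0.01 ]
amber_slide 0.97 [296. 260.  21.  52.] [ 0.475 -0.068  0.04 ]Traceback (most recent call last):
  File "<stdin>", line 7, in <module>
ValueError: it knows: amber_changer, pin_tool
```

View pics/top0.png

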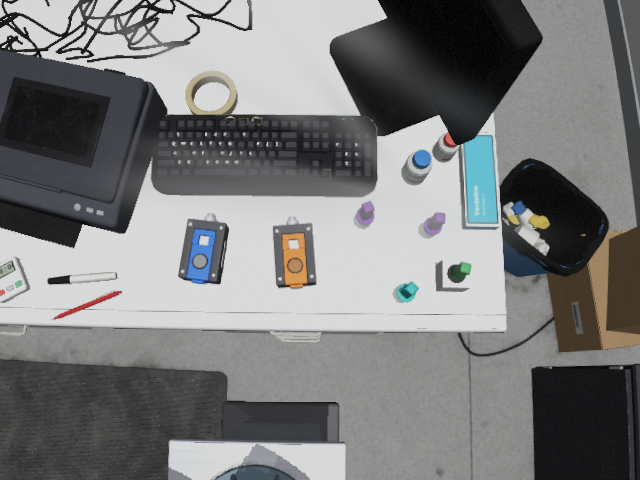

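The top view shows the green pin in its white stand at (460,270). Its look-alikes are purple at (365,214) and (435,225) and turquoise at (407,291). The orange changer is at (295,253) with its lip at the bottom, and the blue one is at (203,250). The pin meant is the green one, since it alone has the stand. I'll confirm with an enlarged crop.

Run:
```python
from h import *
im=cv2.imread('pics/top0.png'); c=cam('top')
a=cv2.resize(im[240:310,425:485],None,fx=7,fy=7,interpolation=cv2.INTER_CUBIC)[:490,:400]
b=cv2.resize(im[210:292,268:323],None,fx=6,fy=6,interpolation=cv2.INTER_CUBIC)[:490]
o=np.zeros((492,400+330,3),np.uint8);o[:a.shape[0],:400]=a;o[:b.shape[0],400:730]=b
cv2.imwrite('pics/crop1.png',o)
h=cv2.cvtColor(im,cv2.COLOR_BGR2HSV)
m=cv2.inRange(h,(5,130,100),(22,255,255)); m[:200]=0;m[:,:268]=0;m[:,323:]=0;m[295:]=0
p=np.column_stack(np.where(m)[::-1]).astype(np.float32)
w=np.array([at_z(c,u,v,.042)[:2] for u,v in p],np.float32)
print('orange',cv2.minAreaRect(w),w.mean(0))
ctrl.read_camera('top')
r=ctrl.trace('amber_changer','top')[0]; q=np.column_stack(np.where(r['mask'])[::-1])
w=np.array([at_z(c,u,v,.042)[:2] for u,v in q],np.float32); print('chg',cv2.minAreaRect(w))
g=cv2.inRange(h,(45,80,30),(80,255,255)); g[:240]=0;g[310:]=0;g[:,:425]=0;g[:,485:]=0
gp=np.column_stack(np.where(g)[::-1]); print('green n',len(gp),gp.min(0),gp.max(0))
im2=ctrl.read_camera('scene'); cv2.imwrite('pics/scene0.png',im2)
s=cam('scene'); print('scene cam',-s[1].T@s[2])
for n in('pin_tool','amber_changer'):
    for r in ctrl.trace(n,'scene'): print(n,round(r['conf'],2),np.round(r['bbox']))
print(ctrl.get_state())
```

```text
orange ((0.47577184438705444, -0.06457033008337021), (0.09884412586688995, 0.040710072964429855), 4.932037830352783) [ 0.47534388 -0.064557  ]
chg ((0.49162259697914124, -0.06403879821300507), (0.12816861271858215, 0.07300255447626114), 5.46166467666626)
green n 192 [452 263] [470 278]
scene cam [-0.15828763 -0.76679487  0.51043371]
pin_tool 0.67 [440. 261.  17.  50.]
pin_tool 0.65 [371. 278.  18.  54.]
pin_tool 0.63 [428. 278.  24.  39.]
pin_tool 0.61 [317. 242.  41.  26.]
pin_tool 0.59 [394. 240.  22.  46.]
amber_changer 0.93 [322. 247.  66.  47.]
{'t': 0.55, 'qpos': array([ 1.01570200e+00,  1.80782328e-01,  1.60703399e+00,  9.30080992e-06,
        1.35376790e+00, -2.06298823e-01]), 'qd': array([ 0.00134942, -0.00060489, -0.00082267,  0.00012996,  0.00067479,
       -0.00014525]), 'joint_efforts': array([-2.40025156e-05, -4.44521570e+01, -3.51449025e+01, -3.07848723e-04,
        1.51255121e-03, -5.84494774e-05]), 'tool_pos': array([0.1965005 , 0.54039129, 0.24228195]), 'tcp_rot': array([ 0.12269833,  0.69638258, -0.12269041,  0.69637884]), 'contact_force': array([-0.58463319, -0.1441853 ,  0.25374602]), 'ft_torque': array([-0.03553975, -0.07165706,  0.04079529]), 'grip_width': 0.08543477029985234}
```

View pics/crop1.png

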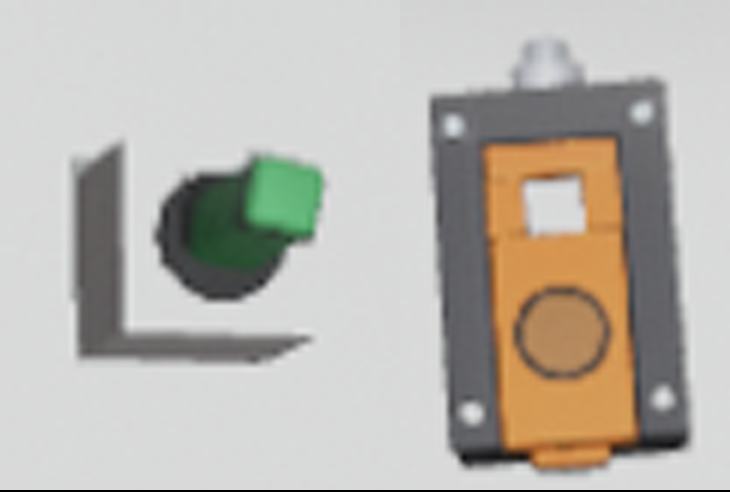

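View pics/scene0.png

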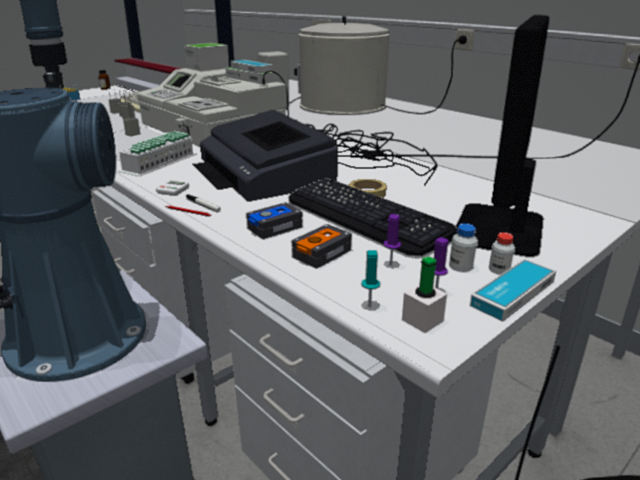

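The enlarged crop confirms the green pin: handle top at about (465.5,268), in the white stand. The recess with its white button is at about (293.5,244) and the lip points down the image. The scene view agrees, with green at (427,275) in the stand.

Run:
```python
from h import *
c=cam('top')
P=lambda x,y:(425+(x-3)/7,240+(y-3)/7)
Q=lambda x,y:(268+(x-400-2.5)/6,210+(y-2.5)/6)
H=np.array([at_z(c,*P(*k),.119)[:2] for k in[(253,157),(325,165),(312,240),(243,227)]])
print('handle',H.mean(0).round(4),[np.degrees(np.arctan2(*(H[(i+1)%4]-H[i])[::-1])).round(1) for i in range(4)],[np.linalg.norm(H[(i+1)%4]-H[i]).round(4) for i in range(4)])
S=np.array([at_z(c,*P(*k),.055)[:2] for k in[(122,142),(124,335),(310,340)]])
print('stand',S.round(4),(S[0]+S[2])/2)
R=np.array([at_z(c,*Q(*k),.042)[:2] for k in[(522,177),(582,175),(586,233),(527,236)]])
print('recess',R.mean(0).round(4))
C=np.array([at_z(c,*Q(*k),.042)[:2] for k in[(432,97),(664,82),(690,440),(450,452)]])
print('chg',C.round(4),C.mean(0).round(4),[np.degrees(np.arctan2(*(C[(i+1)%4]-C[i])[::-1])).round(1) for i in range(4)],[np.linalg.norm(C[(i+1)%4]-C[i]).round(4) for i in range(4)])
s=ctrl.get_state(); print(Ro.from_quat(s['tcp_rot']).as_matrix().round(3)); print(ctrl.camera_info('wrist')['T_tool_cam'])
```

```text
handle [ 0.4514 -0.3523] [np.float64(-95.7), np.float64(167.8), np.float64(79.8), np.float64(-10.3)] [np.float64(0.0176), np.float64(0.0186), np.float64(0.0169), np.float64(0.0172)]
stand [[ 0.4765 -0.3288]
 [ 0.4268 -0.3277]
 [ 0.4259 -0.3756]] [ 0.45118443 -0.35219519]
recess [ 0.5054 -0.0624]
chg [[ 0.5385 -0.0246]
 [ 0.544  -0.0949]
 [ 0.4345 -0.104 ]
 [ 0.4301 -0.0329]] [ 0.4868 -0.0641] [np.float64(-85.5), np.float64(-175.2), np.float64(93.6), np.float64(4.3)] [np.float64(0.0705), np.float64(0.1099), np.float64(0.0713), np.float64(0.1087)]
[[-0.     0.342  0.94 ]
 [ 0.     0.94  -0.342]
 [-1.     0.    -0.   ]]
[[ 4.87072871e-04 -2.65509027e-01  9.64108251e-01 -1.31974134e-01]
 [ 9.99999334e-01 -8.79252703e-04 -7.47345618e-04  5.69851201e-04]
 [ 1.04612179e-03  9.64107973e-01  2.65508422e-01 -6.66722472e-02]
 [ 0.00000000e+00  0.00000000e+00  0.00000000e+00  1.00000000e+00]]
```

Request:
servo_tool(
  offset=[
    [0.15,-0.2,0],
    [0.15,-0.2,0],
    [0.15,-0.2,0],
    [0.15,-0.2,0],
    [0.15,-0.2,0],
    [0.15,-0.2,0],
    [0.05,-0.24,0],
    [0.05,-0.24,0],
    [0.05,-0.24,0],
    [0.05,-0.24,0],
  ],
  turn=[0.022,0.022,0.022,0.022,0.022,0,0,0,0,0],
  grip=50,
)

```text
t: 1.55
tool_pos: [0.4167, 0.1048, 0.2444]
tcp_rot: [0.057, 0.703, -0.053, 0.707]
contact_force: [1.8, 0.0, 0.0]
grip_width: 0.0501
```

Request:
servo_tool(
  offset=[
    [0.02,-0.24,0],
    [0.02,-0.24,0],
    [0.02,-0.24,0],
    [0.02,-0.24,0],
    [0.02,-0.24,0],
    [0.02,-0.24,0],
    [0.02,-0.24,0],
    [0.02,-0.24,0],
    [0.02,-0.24,0],
    [0,-0.1,0],
  ],
  turn=[0,0,0,0,0,0,0,0,0,0],
)

```text
t: 2.55
tool_pos: [0.4511, -0.3684, 0.2477]
tcp_rot: [0.057, 0.699, -0.057, 0.711]
contact_force: [-0.4, 0.3, 0.8]
grip_width: 0.0504
```

Request:
servo_tool(
  offset=[
    [0,0,0],
    [0,0,0],
  ],
  turn=[0,0],
)

```text
t: 2.75
tool_pos: [0.4502, -0.3713, 0.2469]
tcp_rot: [0.059, 0.699, -0.058, 0.71]
contact_force: [0.6, 0.5, 0.1]
grip_width: 0.0499
```

Run:
```python
from h import *
s=ctrl.get_state(); c=cam('wrist'); im=ctrl.read_camera('wrist'); cv2.imwrite('pics/w1.png',im)
M=Ro.from_quat(s['tcp_rot']).as_matrix();print(s['tool_pos'].round(4),'jaw',np.degrees(np.arctan2(M[1,1],M[0,1])).round(2))
h=cv2.cvtColor(im,cv2.COLOR_BGR2HSV); g=cv2.inRange(h,(50,60,30),(75,255,255))
print('green px', np.column_stack(np.where(g)[::-1]).mean(0) if g.any() else None)
for z in(.119,.059): print('expected centre',z,proj(c,[.4513,-.3523,z]).round(1))
```

```text
[ 0.4502 -0.3713  0.2469] jaw 80.53
green px [340.66258247 223.35344015]
expected centre 0.119 [342.7 232.2]
expected centre 0.059 [337.3 212.3]
```

View pics/w1.png

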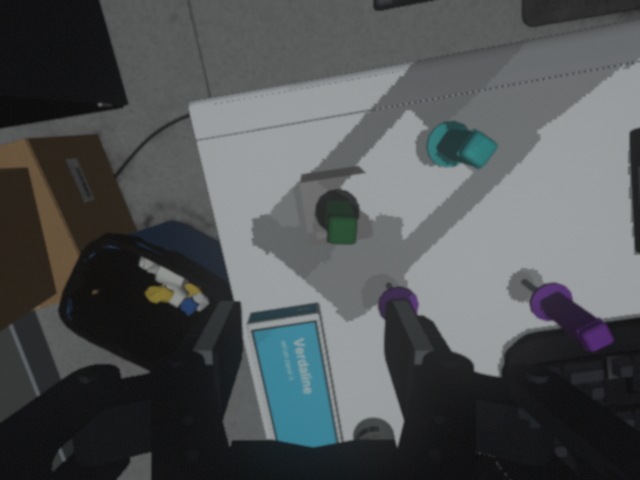

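The wrist view shows the green handle top at (342,232), matching the prediction of (342.7,232.2). So the pin is at (0.451,-0.352), and I'll move over it and descend.

Request:
servo_tool(
  offset=[
    [0.006,0.096,0],
    [0,0,0],
    [0,0,-0.15],
    [0,0,-0.15],
    [0,0,-0.1],
    [0,0,-0.05],
    [0,0,0],
  ],
  turn=[0,0,0,0,0,0,0],
)

```text
t: 3.5
tool_pos: [0.4544, -0.3404, 0.158]
tcp_rot: [0.053, 0.698, -0.055, 0.712]
contact_force: [0.5, 0.6, 0.0]
grip_width: 0.0499
```

Request:
servo_tool(
  offset=[
    [-0.015,-0.06,0],
    [0,0,0],
    [0,0,0],
  ],
  turn=[0,0,0],
)

```text
t: 3.8
tool_pos: [0.4526, -0.3538, 0.1612]
tcp_rot: [0.051, 0.697, -0.055, 0.713]
contact_force: [-0.1, 0.0, -0.1]
grip_width: 0.0505
```

Request:
servo_tool(
  offset=[
    [-0.005,0.005,-0.15],
    [0,0,-0.12],
    [0,0,-0.06],
    [0,0,0],
  ],
  turn=[0,0,0,0],
)

```text
t: 4.2
tool_pos: [0.4536, -0.3565, 0.0984]
tcp_rot: [0.049, 0.694, -0.058, 0.716]
contact_force: [-0.2, -0.3, -0.2]
grip_width: 0.0503
```

Request:
servo_tool(
  offset=[
    [-0.01,0.018,-0.055],
    [0,0,0],
    [0,0,0],
  ],
  turn=[0,0,0],
)

```text
t: 4.5
tool_pos: [0.4525, -0.354, 0.0891]
tcp_rot: [0.049, 0.693, -0.059, 0.717]
contact_force: [0.7, -0.4, 0.0]
grip_width: 0.05
```

Run:
```python
from h import *
s=ctrl.get_state();M=Ro.from_quat(s['tcp_rot']).as_matrix();print(s['tool_pos'].round(4),M[:,0].round(4),np.degrees(np.arctan2(M[1,1],M[0,1])),s['qpos'])
```

```text
[ 0.4525 -0.354   0.0891] [ 0.0316 -0.0176 -0.9993] 81.22868803192489 [-0.8774064   0.34162185  1.74838268  0.01529697  1.01787353 -2.30314286]
```

Request:
servo_tool(
  offset=[
    [0,0.004,0],
    [0,0,0],
    [0,0,0],
    [0,0,0],
    [0,0,0],
    [0,0,0],
  ],
  turn=[0,0,0,0,0,0],
  grip=5,
)

```text
t: 5.1
tool_pos: [0.4536, -0.354, 0.0913]
tcp_rot: [0.048, 0.692, -0.06, 0.717]
contact_force: [0.2, -0.0, -0.7]
grip_width: 0.0171
```

Request:
servo_tool(
  offset=[
    [-0.01,0.01,0.1],
    [0,0,0.15],
    [0,0,0.2],
    [0,0,0.2],
    [0,0,0.1],
    [0,0,0],
  ],
  turn=[0,0,0,0,0,0],
)

```text
t: 5.7
tool_pos: [0.4492, -0.3496, 0.2441]
tcp_rot: [0.049, 0.694, -0.059, 0.716]
contact_force: [0.3, 0.2, 0.1]
grip_width: 0.017
```

Request:
servo_tool(
  offset=[
    [0.05,0.22,0],
    [0.05,0.22,0],
    [0.05,0.22,0],
    [0.05,0.22,0],
    [0.05,0.22,0],
    [0,0.12,0],
    [0,0.05,0],
    [0,0,0],
    [0,0,0],
  ],
  turn=[0,0,0,0,0,0,0,0,0],
)

```text
t: 6.6
tool_pos: [0.4946, -0.0871, 0.2322]
tcp_rot: [0.052, 0.698, -0.059, 0.712]
contact_force: [0.6, -0.7, -0.6]
grip_width: 0.0172
```

```bash
cat > look.py <<'E'
import sys
from h import *
s=ctrl.get_state();M=Ro.from_quat(s['tcp_rot']).as_matrix();print(s['tool_pos'].round(4),M[:,0].round(3),np.degrees(np.arctan2(M[1,1],M[0,1])).round(1),s['contact_force'].round(1))
w=cam('wrist');k=ctrl.camera_info('wrist');a=ctrl.read_camera('wrist');c=cam('scene');b=ctrl.read_camera('scene')
cv2.imwrite(f'pics/{sys.argv[1]}w.png',a);cv2.imwrite(f'pics/{sys.argv[1]}s.png',b)
for n,cc in(('wrist',w),('scene',c)):
    print(n,'recess top',proj(cc,[.5052,-.0625,.042]).round(1),'tcp',proj(cc,s['tool_pos']).round(1),'tip exp',proj(cc,s['tool_pos']+[-.002,.002,-.081]).round(1))
E
python3 look.py a
python3 - <<'E'
import cv2,numpy as np
a=cv2.imread('pics/aw.png');b=cv2.imread('pics/as.png')
b=cv2.resize(b[130:280,230:430],(640,480),interpolation=cv2.INTER_CUBIC)
cv2.imwrite('pics/a.png',cv2.resize(np.hstack([a[:,100:540],b[:,100:540]]),(800,436)))
E
```

```text
[ 0.4946 -0.0871  0.2322] [ 0.018 -0.011 -1.   ] 81.0 [ 0.6 -0.7 -0.6]
wrist recess top [348.9 222. ] tcp [312.1 333.5] tip exp [317. 254.]
scene recess top [328.5 233.3] tcp [333.7 148. ] tip exp [331.9 188.4]
```

View pics/a.png

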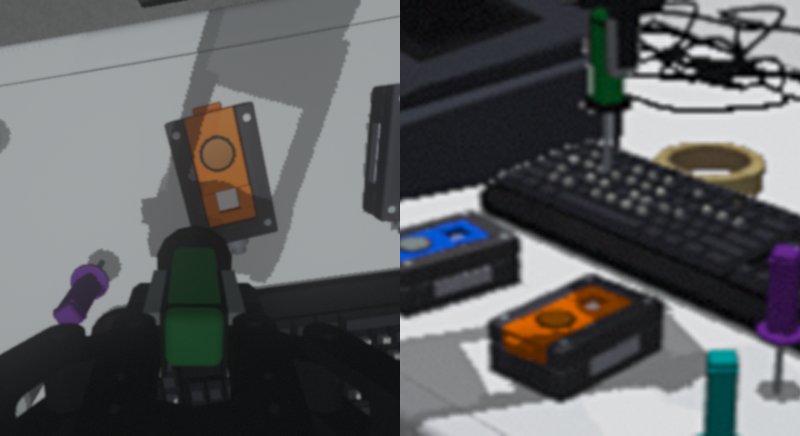

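Both views agree with the prediction. In the wrist view the recess is at (350,219) against (349,222). In the scene view the pin tip is at (332,188) against (332,188). Next I'll move over the recess and lower partway.

Request:
servo_tool(
  offset=[
    [0.06,0.1,0],
    [0,0,0],
    [0,0,-0.15],
    [0,0,-0.15],
    [0,0,-0.1],
    [0,0,0],
    [0,0,0],
  ],
  turn=[0,0,0,0,0,0,0],
)

```text
t: 7.4
tool_pos: [0.5079, -0.0776, 0.1519]
tcp_rot: [0.055, 0.696, -0.065, 0.713]
contact_force: [-0.1, -1.2, -0.3]
grip_width: 0.0172
```

Request:
servo_tool(
  offset=[
    [0,0.055,-0.03],
    [0,0,0],
    [0,0,0],
  ],
  turn=[0,0,0],
)

```text
t: 7.7
tool_pos: [0.5096, -0.0674, 0.1484]
tcp_rot: [0.055, 0.694, -0.066, 0.714]
contact_force: [0.3, -1.2, 0.3]
grip_width: 0.0174
```

Request:
servo_tool(
  offset=[
    [-0.004,0.012,-0.07],
    [0,0,0],
    [0,0,0],
  ],
  turn=[0,0,0],
)

```text
t: 8.0
tool_pos: [0.5095, -0.0647, 0.1345]
tcp_rot: [0.054, 0.694, -0.066, 0.715]
contact_force: [-1.0, 1.0, -0.3]
grip_width: 0.0176
```

```bash
python3 look.py b
python3 - <<'E'
import cv2,numpy as np
a=cv2.imread('pics/bw.png');b=cv2.imread('pics/bs.png')
b=cv2.resize(b[180:270,270:390],(640,480),interpolation=cv2.INTER_CUBIC)
cv2.imwrite('pics/b.png',cv2.resize(np.hstack([a[100:,180:500],b[:380,:]]),(800,317)))
E
```

```text
[ 0.5095 -0.0647  0.1345] [ 0.029 -0.019 -0.999] 80.2 [-1.   1.  -0.3]
wrist recess top [317.6 241.4] tcp [312.1 333.5] tip exp [317.8 252.2]
scene recess top [328.5 233.3] tcp [331.  191.5] tip exp [329.4 228. ]
```

View pics/b.png

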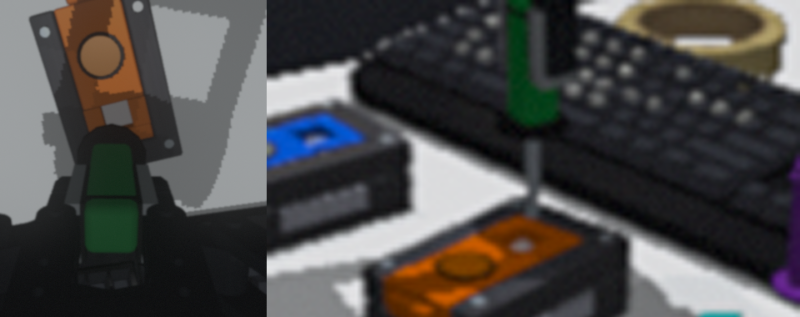

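The scene view shows the tip at (330,228), as expected, and the recess at (327,235). The tip is about 2 mm off, so I'll shift slightly towards -x and lower.

Request:
servo_tool(
  offset=[
    [-0.01,0.003,-0.05],
    [0,0,-0.03],
    [0,0,-0.01],
  ],
  turn=[0,0,0],
)

```text
t: 8.4
tool_pos: [0.5074, -0.0642, 0.1154]
tcp_rot: [0.054, 0.694, -0.066, 0.715]
contact_force: [-0.1, -0.1, 0.5]
grip_width: 0.0174
```

Request:
servo_tool(
  offset=[
    [0,0,-0.02],
    [0,0,-0.015],
  ],
  turn=[0,0],
)

```text
t: 8.6
tool_pos: [0.5078, -0.0644, 0.1085]
tcp_rot: [0.054, 0.693, -0.066, 0.716]
contact_force: [-4.6, 2.3, 21.4]
grip_width: 0.0174
```

Request:
servo_tool(
  offset=[
    [-0.02,-0.0016,0],
  ],
  turn=[0],
)

```text
t: 8.7
tool_pos: [0.5052, -0.0648, 0.1093]
tcp_rot: [0.054, 0.692, -0.066, 0.717]
contact_force: [1.8, 1.8, 3.1]
grip_width: 0.0176
```

Request:
servo_tool(
  offset=[
    [-0.02,-0.0016,-0.006],
    [-0.02,-0.0016,-0.004],
  ],
  turn=[0,0],
)

```text
t: 8.9
tool_pos: [0.4997, -0.0654, 0.1092]
tcp_rot: [0.055, 0.69, -0.066, 0.719]
contact_force: [1.2, 3.1, 5.5]
grip_width: 0.0174
```

Request:
servo_tool(
  offset=[
    [-0.025,-0.002,-0.005],
    [-0.025,-0.002,-0.005],
    [-0.025,-0.002,-0.005],
  ],
  turn=[0,0,0],
)

```text
t: 9.2
tool_pos: [0.4883, -0.0664, 0.1091]
tcp_rot: [0.056, 0.686, -0.066, 0.722]
contact_force: [1.3, 2.1, 5.5]
grip_width: 0.0171
```

Request:
servo_tool(
  offset=[
    [-0.03,-0.002,-0.005],
    [-0.03,-0.002,-0.005],
    [-0.03,-0.002,-0.005],
    [-0.03,-0.002,-0.005],
  ],
  turn=[0,0,0,0],
)

```text
t: 9.6
tool_pos: [0.469, -0.0679, 0.1092]
tcp_rot: [0.056, 0.682, -0.066, 0.727]
contact_force: [1.9, 2.8, 6.5]
grip_width: 0.0174
```

```bash
python3 look.py c
python3 - <<'E'
import cv2,numpy as np
from h import *
t=ctrl.read_camera('top');cv2.imwrite('pics/ct.png',t)
a=cv2.imread('pics/cw.png');b=cv2.imread('pics/cs.png')
b=cv2.resize(b[180:270,270:390],(640,480),interpolation=cv2.INTER_CUBIC)
cv2.imwrite('pics/c.png',cv2.resize(np.hstack([a[100:,180:500],b[:380,:]]),(800,317)))
E
```

```text
[ 0.469  -0.0679  0.1092] [ 0.062 -0.019 -0.998] 80.1 [1.9 2.8 6.5]
wrist recess top [336.5 325.3] tcp [312.1 333.5] tip exp [317.  247.3]
scene recess top [328.5 233.3] tcp [317.1 209. ] tip exp [315.9 245.5]
```

View pics/c.png

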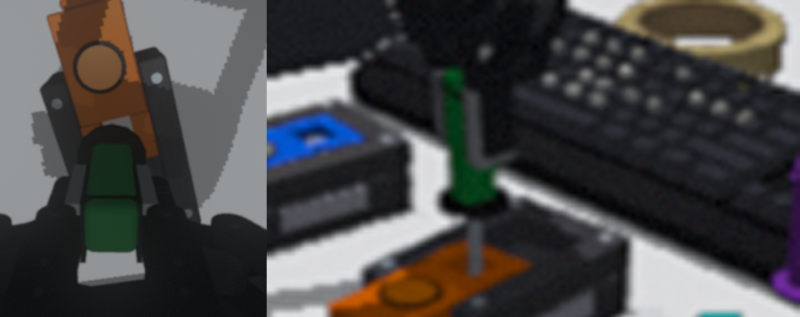

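The slide is coming out, by about 30 mm, with the pin down in its recess. I'll keep pushing.

Request:
servo_tool(
  offset=[
    [-0.03,-0.0015,-0.005],
    [-0.03,-0.0015,-0.005],
    [-0.03,-0.0015,-0.005],
    [-0.03,-0.0015,-0.005],
  ],
  turn=[0,0,0,0],
)

```text
t: 10.15
tool_pos: [0.4496, -0.0703, 0.1092]
tcp_rot: [0.056, 0.677, -0.067, 0.731]
contact_force: [2.8, 0.7, 3.8]
grip_width: 0.0171
```

Request:
servo_tool(
  offset=[
    [-0.025,-0.0015,-0.006],
    [-0.025,-0.0015,-0.006],
  ],
  turn=[0,0],
)

```text
t: 10.35
tool_pos: [0.444, -0.0713, 0.1093]
tcp_rot: [0.057, 0.672, -0.067, 0.735]
contact_force: [9.6, 5.8, 1.7]
grip_width: 0.0179
```

```bash
python3 look.py d
python3 - <<'E'
import cv2,numpy as np
from h import *
a=cv2.imread('pics/dw.png');b=cv2.imread('pics/ds.png')
c=cam('scene');y=np.radians(4.5);e=np.array([np.cos(y),np.sin(y),0]);n=np.array([-e[1],e[0],0])
# slide front corners at +-20mm, front edge shut at local x=-55
for out in(.03,.04,.05): print(out,[proj(c,np.array([.4868,-.0641,.042])+e*(-.055-out)+n*k).round(1) for k in(-.02,.02)])
h=cv2.cvtColor(b,cv2.COLOR_BGR2HSV);m=cv2.inRange(h,(5,130,60),(22,255,255));m[:180]=0;m[290:]=0;m[:,:260]=0;m[:,380:]=0
p=np.column_stack(np.where(m)[::-1]);print(p.min(0),p.max(0))
b=cv2.resize(b[190:290,270:390],(576,480),interpolation=cv2.INTER_CUBIC)
cv2.imwrite('pics/d.png',b)
E
```

```text
[ 0.444  -0.0713  0.1093] [ 0.088 -0.023 -0.996] 79.9 [9.6 5.8 1.7]
wrist recess top [350.3 361.2] tcp [312.1 333.5] tip exp [316.8 243.4]
scene recess top [328.5 233.3] tcp [308.7 212.8] tip exp [307.8 249.8]
0.03 [array([300. , 253.6]), array([285.7, 247.1])]
0.04 [array([296.3, 255.4]), array([282. , 248.8])]
0.05 [array([292.5, 257.2]), array([278.2, 250.5])]
[279 237] [324 263]
```

View pics/d.png

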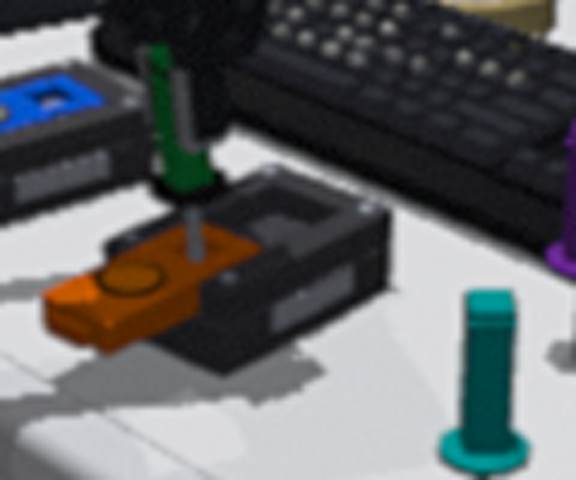

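The front corner is at about x pixel 279. The prediction at 50 mm out is 278, and the push force rose to 10 N, so the slide is at its end stop. I'll lift out and return.

Request:
servo_tool(
  offset=[
    [0.01,0,0.01],
    [0,0,0.06],
    [0,0,0.15],
    [0,0,0.2],
    [0,0,0.15],
    [0,0,0],
  ],
  turn=[0,0,0,0,0,0],
)

```text
t: 11.05
tool_pos: [0.441, -0.0706, 0.2268]
tcp_rot: [0.057, 0.675, -0.067, 0.732]
contact_force: [0.3, 0.3, -0.1]
grip_width: 0.0171
```

Request:
servo_tool(
  offset=[
    [0,-0.2,0.08],
    [0,-0.22,0.02],
    [0,-0.22,0],
    [0,-0.22,0],
    [0,-0.22,0],
    [0.02,-0.2,0],
    [0.01,-0.07,0],
    [0,0,0],
    [0,0,0],
  ],
  turn=[0,0,0,0,0,0,0,0,0],
)

```text
t: 11.95
tool_pos: [0.4387, -0.3457, 0.2412]
tcp_rot: [0.058, 0.68, -0.063, 0.728]
contact_force: [-0.1, 0.5, -1.4]
grip_width: 0.0176
```

Request:
servo_tool(
  offset=[
    [0.056,-0.042,0],
    [0,0,0],
    [0,0,-0.15],
    [0,0,-0.15],
    [0,0,-0.06],
    [0,0,0],
    [0,0,0],
  ],
  turn=[0,0,0,0,0,0,0],
)

```text
t: 12.65
tool_pos: [0.4502, -0.3433, 0.1685]
tcp_rot: [0.056, 0.681, -0.058, 0.728]
contact_force: [0.0, -1.2, -0.0]
grip_width: 0.0172
```

```bash
cat > l2.py <<'E'
import sys
from h import *
s=ctrl.get_state();M=Ro.from_quat(s['tcp_rot']).as_matrix();print(s['tool_pos'].round(4),M[:,0].round(3))
c=cam('scene');b=ctrl.read_camera('scene');tip=s['tool_pos']+[-.002,.002,-.081]+.089*(M[:,0]*[1,1,0]-[.034,-.018,0])
print('tip est',tip.round(4),'px',proj(c,tip).round(1),'hole',proj(c,[.4513,-.3523,.055]).round(1),'fl',proj(c,tip+[0,0,.045]).round(1))
w=ctrl.read_camera('wrist')
x=cv2.resize(b[210:330,370:490],(480,480),interpolation=cv2.INTER_CUBIC)
cv2.imwrite(f'pics/{sys.argv[1]}.png',np.hstack([x,w[:,160:480]]))
E
python3 l2.py e
```

```text
[ 0.4502 -0.3433  0.1685] [ 0.065 -0.009 -0.998]
tip est [ 0.4509 -0.3406  0.0875] px [421.4 272.8] hole [425.6 292.6] fl [423.8 248.2]
```

View pics/e.png

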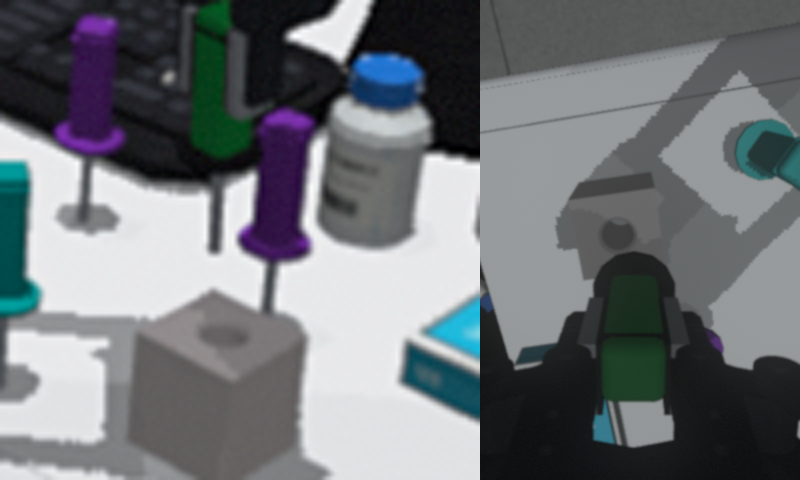

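The scene view shows the tip at (423,273) and the hole at (426,294). The tip needs to move about 9 mm towards -y.

Request:
servo_tool(
  offset=[
    [-0.004,-0.047,-0.03],
    [0,0,-0.01],
    [0,0,-0.01],
  ],
  turn=[0,0,0],
)

```text
t: 13.05
tool_pos: [0.4508, -0.356, 0.1617]
tcp_rot: [0.054, 0.679, -0.06, 0.729]
contact_force: [0.2, 0.9, 0.4]
grip_width: 0.017
```

```bash
python3 l2.py f
```

```text
[ 0.4508 -0.356   0.1617] [ 0.069 -0.015 -0.997]
tip est [ 0.4519 -0.3538  0.0807] px [428.  279.3] hole [425.6 292.6] fl [430.6 254.7]
```

View pics/f.png

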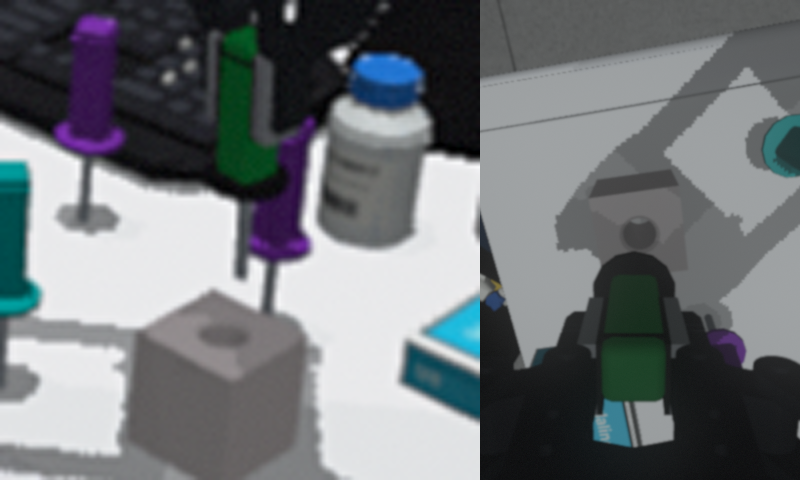

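Request:
servo_tool(
  offset=[
    [-0.006,0.018,-0.04],
    [0,0,-0.03],
    [0,0,-0.01],
  ],
  turn=[0,0,0],
)

```text
t: 13.45
tool_pos: [0.4492, -0.3517, 0.1441]
tcp_rot: [0.054, 0.68, -0.06, 0.729]
contact_force: [0.4, -0.8, 0.2]
grip_width: 0.0176
```

```bash
python3 l2.py g
```

```text
[ 0.4492 -0.3517  0.1441] [ 0.069 -0.014 -0.998]
tip est [ 0.4503 -0.3494  0.0631] px [424.2 287.9] hole [425.6 292.6] fl [426.7 263.8]
```

View pics/g.png

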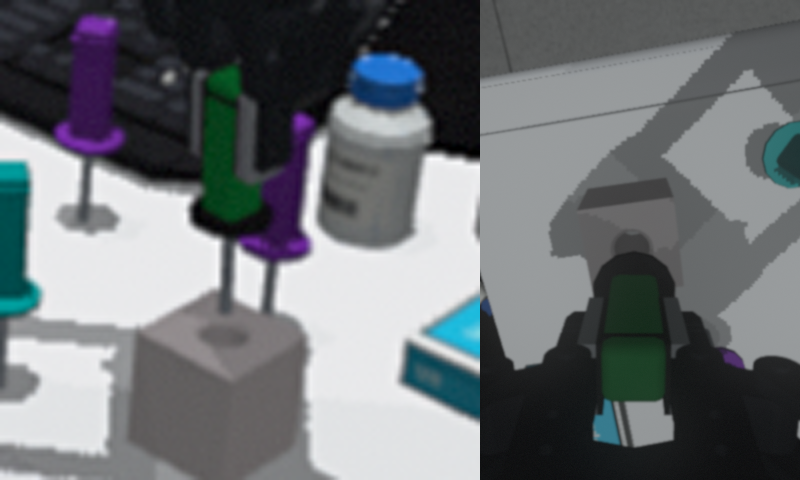

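The tip is at (426.5,288), just above the hole at (426,294) and lined up. I'll insert it gently.

Request:
servo_tool(
  offset=[
    [-0.003,0,-0.06],
    [0,0,-0.05],
    [0,0,-0.02],
  ],
  turn=[0,0,0],
)

```text
t: 13.85
tool_pos: [0.4489, -0.352, 0.117]
tcp_rot: [0.054, 0.679, -0.061, 0.729]
contact_force: [0.1, 0.3, -2.4]
grip_width: 0.0173
```

Request:
servo_tool(
  offset=[
    [0,0,-0.05],
    [0,0,-0.05],
    [0,0,-0.02],
  ],
  turn=[0,0,0],
)

```text
t: 14.15
tool_pos: [0.4491, -0.352, 0.0909]
tcp_rot: [0.054, 0.679, -0.06, 0.729]
contact_force: [-1.3, 7.6, 30.3]
grip_width: 0.0175
```

Request:
servo_tool(
  offset=[
    [0,0,0.005],
    [0,0,0],
  ],
  turn=[0,0],
)

```text
t: 14.35
tool_pos: [0.4492, -0.352, 0.0914]
tcp_rot: [0.054, 0.679, -0.06, 0.729]
contact_force: [0.4, 0.1, -0.8]
grip_width: 0.0173
```

Request:
servo_tool(
  offset=[
    [0,0,0],
    [0,0,0],
    [0,0,0],
    [0,0,0],
    [0,0,0],
  ],
  turn=[0,0,0,0,0],
  grip=50,
)

```text
t: 14.85
tool_pos: [0.4493, -0.3522, 0.0912]
tcp_rot: [0.054, 0.679, -0.061, 0.729]
contact_force: [-0.3, -0.1, -0.7]
grip_width: 0.05
```

Request:
servo_tool(
  offset=[
    [0,0,0.04],
    [0,0,0.1],
    [0,0,0.2],
    [0,0,0.2],
    [0,0,0.2],
    [0,0,0.1],
    [0,0.1,0.05],
    [0,0.15,0],
    [0,0.1,0],
    [0,0,0],
  ],
  turn=[0,0,0,0,0,0,0,0,0,0],
)

```text
t: 15.85
tool_pos: [0.4478, -0.2791, 0.2825]
tcp_rot: [0.053, 0.678, -0.062, 0.731]
contact_force: [0.6, 1.0, 0.6]
grip_width: 0.0502
```

Run:
```python
from h import *
a=ctrl.read_camera('scene');t=ctrl.read_camera('top');cv2.imwrite('pics/fs.png',a);cv2.imwrite('pics/ft.png',t)
x=cv2.resize(a[190:330,250:450],(800,560),interpolation=cv2.INTER_CUBIC);cv2.imwrite('pics/f2.png',x)
for f in('scene0','fs'):
    h=cv2.cvtColor(cv2.imread(f'pics/{f}.png'),cv2.COLOR_BGR2HSV);m=cv2.inRange(h,(50,80,25),(75,255,255));m[:230]=0;m[310:]=0;m[:,:405]=0;m[:,450:]=0
    p=np.column_stack(np.where(m)[::-1]);print(f,len(p),p.mean(0).round(1),p.min(0),p.max(0))
```

```text
scene0 469 [427.1 274.9] [419 256] [435 294]
fs 468 [426.5 275.7] [418 257] [434 294]
```

View pics/f2.png

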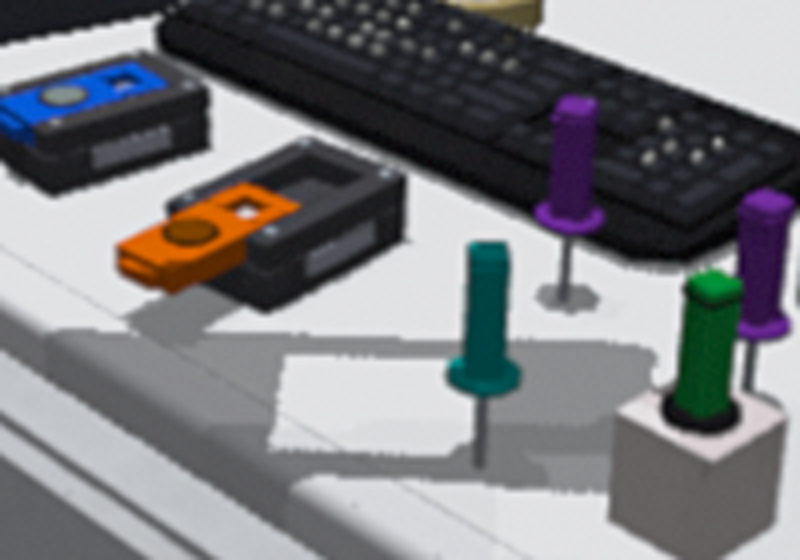

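The pin stands in its stand at (426.5,275.7), against (427.1,274.9) at the start. The orange slide is fully out, with its corner at about x pixel 279, and the blue slide is shut. The gripper is clear.

```bash
python3 -c "
from h import *
print(ctrl.get_state()['qd'].round(3)); print(ctrl.finish_job())"
```

```text
[-0.017  0.021 -0.009 -0.001 -0.004 -0.004]
the job is handed in; nothing more can be done
None
```

The job is done and handed in at about 16 s of the 45 s allowed; the hand-in reports no verdict. I took the green pin from its stand and pressed the button in the orange slide. Keeping it pressed, I pushed the slide out to its end stop, then put the pin back in its stand.

- **Orange slide:** the picture put it about 49–50 mm out, and the push force rose to about 10 N at the stop. After the pin was lifted away it still showed fully out.
- **Pin:** it stands upright in its stand. In the scene picture its handle is within 1 pixel (about 1.5 mm) of where it started.
- **Blue slide and look-alikes:** the blue slide shows shut, and the purple and turquoise pins were not touched.
- **Gripper:** it was clear of everything at hand-in.

**What was off:**
- The tool tilted up to 5° while pushing and was not corrected; the pin still went in cleanly.
- The downward force briefly reached 21 N when the button bottomed out. It reached 30 N when the flange met the stand.
- Near the stand, the tip was about 3 mm from where I had estimated it, so I corrected it from the picture before inserting.

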